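Cover the lock and fold up the repair tray

ROBOT

A 6-joint arm with a two-finger parallel gripper is mounted at the origin on the work surface. World frame = base frame: x ahead of the robot, y to its left, z up, the work surface at z = 0. Lengths are in m, angles in rad, forces in N, time in s.
With the tool pointing down it reaches from about 0.375 to 0.9 m from the base axis. Payload 3.1 kg.
Tool frame: the origin (TCP) lies on the centre line of the jaws, within the pads' length; the fingertips stand 19 mm ahead of it and the grasp point (between the pads) is the TCP; z points along the fingers, y is the line along which they close (so a half turn about z gives the same grasp; the last joint's range is limited). The gripper opens to 85 mm and grips with 20 to 120 N. Pads are 22 mm wide; open, the fingers measure 114 mm over their backs; the gripper's body (76 mm by 85 mm) begins 54 mm behind the grasp point. The pads swing forward as they close: fully open they stand 13 mm farther back than shut.
Start: joints at [1.014, 0.527, 1.433, -0, 1.181, -0.178], TCP at [0.231, 0.581, 0.25] pointing down, gripper open.
Joint ranges: [-3.08, 3.08], [-0.75, 2.2], [0.22, 2.44], [-1.43, 4.57], [0, 2.65], [-2.85, 2.85]. Speed limits (rad/s): [2.79, 2.79, 3.14, 3.14, 3.14, 3.14].

INTERFACE

Orientations are given as a unit quaternion [x, y, z, w].
In Python, from station import manip, cams, sign_off gives the robot as it stands.
- The arm moves only by the tool carry_out, never from a script. Its argument "targets" is a list that holds one entry, the list of rows, each a list of 7 numbers: the shift along the tool's x, y, z in cm, then the turn, a rotation vector about the tool's x, y, z in degrees, then the finger opening in cm, from 0 to 8.54. A call has 1 to 12 rows; each row is the pose to reach, as a shift and turn from the pose commanded when the call began, along the tool's axes at that moment; what a row does not reach only later rows make up. A row lasts 1/12 s, in which the tool goes at most 41.7 mm and 7.16 degrees, less where a joint would pass 70% of its speed; a pose out of reach is approached as far as the arm can. A call with a gripper value outside its range is refused whole. The fingers move at their own pace and stop on an object; "force" is the grip in N (left out, the last holds). Time passes only in rows, so rows that repeat a pose let the fingers close. It gives the time, the measured TCP pose, the force, the opening and the grip force at its end, in the units of the state.
- manip.sense(): the state, without advancing time (a new reading comes with each control period).
- cams.snapshot(name): name is "side" or "top"; returns the picture (480x640x3 uint8, red, green, blue); there is no depth.
- cams.camera_info(name): a dict with "K" (3x3 intrinsics, pixels), "T" (4x4, takes a point from camera to world coordinates). Camera axes: x right, y down, z forward; pixel columns grow to the right and rows downward; lengths in m; the calibration is good to about 2 mm. A picture is of the moment at which its call begins. camera_info takes no time and is no camera call.
- sign_off(): hands the job in; it is judged then, once.
The state is a dict: "t": time; "q": joint angles; "qd": joint speeds; "tau": joint torques, N m; "tcp_pos": TCP position; "tool_rot": TCP orientation; "force": force on the tool from outside, world axes, zero at the start; "ft_torque": the same for the moment, N m; "finger_gap": opening from 0.0 (shut) to 1.0 (fully open); "gripper_force": force on a finger pad.
Only numpy, scipy, OpenCV 4.12 (cv2) and the standard library are available. Lean on these libraries where they do the work, as an engineer would, in place of code of your own. Each camera call takes 0.05 s, during which the arm holds its last target. There are 200 camera calls.

TASK

Pick the brass cover plate up off the bench and lay it flat on the open lock case in the sloped tray, lengthwise along the case and centred across it, with its lower end at the lip: hold it at the tray's slope and set it down, do not drop it. Once the plate is lying there released, fold both red side panels of the tray up until they stand square to the tray's bed. Do not disturb the hammer, screwdriver and tin.

Things in the scene. Friction and masses are not known exactly. Their poses are not given: they have to be found in the camera images.
- cover_plate: brass lock cover plate, 124 x 52 x 6 mm, about 0.28 kg, lying flat on the bench to start with. Origin at the centre of its underside; x along its length, y along its width, z up out of its face. Either end may point up the slope
- tray: tray fixed to the bench: plywood bed, 170 mm along the slope and 124 mm wide, sloping 30 degrees sideways: low end to the robot's right, high end to its left (give or take 30 degrees); the middle of the bed's top is 70 mm above the bench. Origin on the bench under the bed's centre, x level, towards the high end, z up
- seat (a point): centre of the open top of the rust-brown lock case fixed on the bed, about 84 mm above the bench: the place for the centre of the plate's underside. x up the slope along the case, y across towards the near panel, z square to the bed
- lock_case: open lock case 136 x 60 mm; rim 16 mm above the bed, two cross bars inside level with it, so the plate lies on the rim. At its lower end a 60 mm wide lip stands 8 mm above the rim, inner face at x = -68 mm: a plate centred on the seat clears it by 6 mm. Origin under the case's centre, on the bed; axes as the seat's
- near_side (a joint): angle of the red side panel on the side of the tray nearer the robot: sheet metal 150 mm along the slope, 50 mm hinge to free edge, 4 mm thick, 0.15 kg. 0 = out flat in the bed's plane, 1.571 = square to the bed, at its stop; starts between 0.8 and 1.1. Stiff hinge (0.06 N m): it stays where it is left and swings with a push of 2 to 3 N at the free edge
- far_side (a joint): angle of the red side panel on the side of the tray away from the robot: sheet metal 150 mm along the slope, 50 mm hinge to free edge, 4 mm thick, 0.15 kg. 0 = out flat in the bed's plane, 1.571 = square to the bed, at its stop; starts between 0.8 and 1.1. Stiff hinge (0.06 N m): it stays where it is left and swings with a push of 2 to 3 N at the free edge
- near_hinge (a point): point at mid-length on the hinge line of the near panel, 58 mm from the bed's centre line and 2 mm above the bed, on the seat's +y side
- far_hinge (a point): point at mid-length on the hinge line of the far panel, 58 mm from the bed's centre line and 2 mm above the bed, on the seat's -y side
- near_edge (a point): point at mid-length of the free edge of the near panel, 50 mm from its hinge, in the middle of the 4 mm thickness; its x axis runs along the edge, up the slope
- far_edge (a point): point at mid-length of the free edge of the far panel, 50 mm from its hinge, in the middle of the 4 mm thickness; its x axis runs along the edge, up the slope
- hammer: bystander: hammer lying on the bench beyond the work
- screwdriver: bystander: screwdriver lying on the bench between the tray and the plate
- tin: bystander: green tin, 66 mm across, 80 mm high, beyond the work
Not all that is in view belongs to the job. Of the things shaped like the cover_plate, the brass one is meant.

How it is judged:
By the outcome, as a careful person would: the job done as asked, in the order asked, and still so for the second after the job is handed in, with the robot touching nothing.
It also fails if it takes over 64 s, if anything falls off the work surface, if the arm or the gripper's body presses on something with over 40 N, if the wrist force passes 120 N, or if a joint passes its speed limit or range.

## Working session

There is one attempt and no reset: what is moved stays moved. The work goes in short steps, Python scripts to look and compute and a tool call to move; the robot and the scene stay as the last step left them, time stands still between calls to the robot, and variables do not carry over. Pictures are saved under pics/ and viewed, at most 10 in all, crops included, and the job is handed in when it is done.

Besides the shell and the picture viewer there is one more tool, called after "Emit:" by a JSON object that holds its "api" and its "payload", one argument or row to a line. carry_out: Moves the arm, as the interface text tells. Its arguments: {"type":"object","properties":{"targets":{"type":"array"},"force":{"type":"number"}},"required":["targets"]}

```bash
mkdir -p pics; ls; python3 - <<'E'
from station import manip,cams
import cv2,numpy as np
for n in("top","side"):
    im=cams.snapshot(n); cv2.imwrite(f"pics/{n}0.png",im[...,::-1])
    c=cams.camera_info(n); print(n,np.round(c["K"],1).tolist(),np.round(c["T"],4).tolist())
s=manip.sense();print(s)
E
```

```text
pics
top [[542.9, 0.0, 315.8], [0.0, 542.9, 239.5], [0.0, 0.0, 1.0]] [[-0.0044, -0.9894, 0.1452, 0.4441], [-0.9999, 0.0062, 0.0117, 0.0378], [-0.0125, -0.1452, -0.9893, 1.1023], [0.0, 0.0, 0.0, 1.0]]
side [[458.6, 0.0, 323.7], [0.0, 458.6, 240.0], [0.0, 0.0, 1.0]] [[0.822, -0.3933, 0.4118, 0.2083], [-0.5693, -0.5848, 0.5778, -0.4841], [0.0136, -0.7095, -0.7046, 0.6982], [0.0, 0.0, 0.0, 1.0]]
{'t': 0.1, 'q': array([ 1.01456013e+00,  5.28362292e-01,  1.43378287e+00,  4.04414167e-05,
        1.18143362e+00, -1.78480006e-01]), 'qd': array([ 0.00022529, -0.00335192, -0.00228935,  0.00099492, -0.0010719 ,
       -0.00018319]), 'tau': array([ 2.90632997e-04, -4.43303919e+01, -1.78585660e+01, -2.43579852e-04,
        3.90872636e-03,  7.53085061e-06]), 'tcp_pos': array([0.23014215, 0.58042043, 0.24943539]), 'tool_rot': array([ 1.87764526e-01,  9.82213570e-01, -9.20089572e-04, -3.74111662e-04]), 'force': array([ 0.08319947,  0.22913414, -1.21893709]), 'ft_torque': array([ 0.0327157 , -0.01724624,  0.01897366]), 'gripper_force': 0.0, 'finger_gap': 1.0000879182492641}
```

View pics/top0.png

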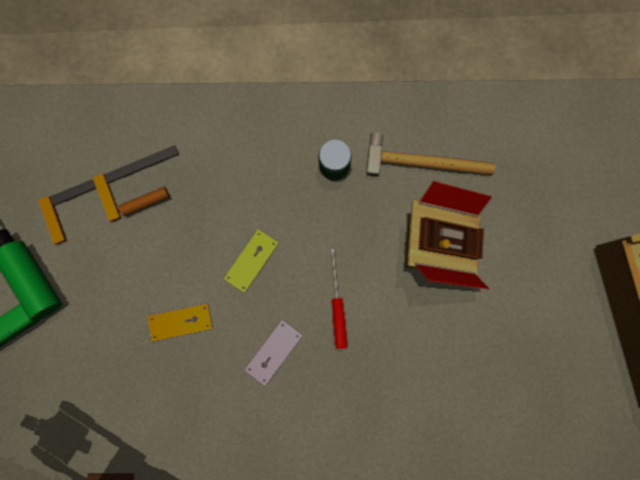

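View pics/side0.png

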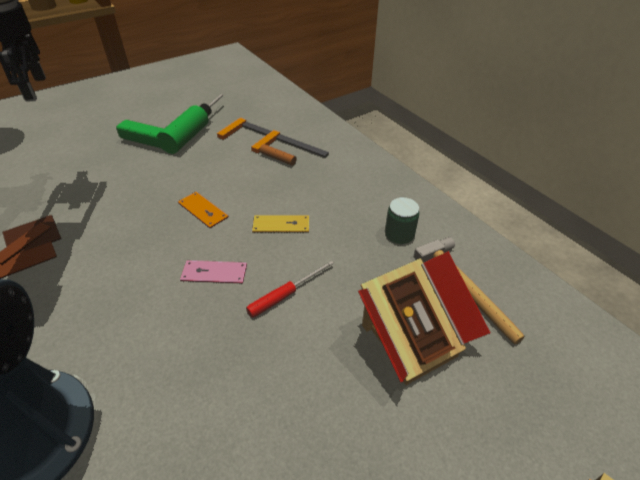

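The top view shows three plates: yellow at (251,261), orange at (180,322) and pink at (273,352). The tray is at (447,240), high end to the image left. In the side view the yellow plate is at (281,224) and the tray at (420,310). Next I check the colours and find corners.

```bash
cat > h.py <<'E'
import numpy as np,cv2
from station import cams,manip
from scipy.spatial.transform import Rotation as R
C={n:cams.camera_info(n) for n in("top","side")}
def ray(n,p):
    T=np.array(C[n]["T"]);d=T[:3,:3]@np.linalg.solve(C[n]["K"],[p[0],p[1],1.]);return T[:3,3],d/np.linalg.norm(d)
def onz(n,p,z):
    o,d=ray(n,p);return o+d*(z-o[2])/d[2]
def onplane(n,p,P,N):
    o,d=ray(n,p);return o+d*((P-o)@N)/(d@N)
def tri(p,q):
    o1,d1=ray("top",p);o2,d2=ray("side",q)
    A=np.c_[d1,-d2];s=np.linalg.lstsq(A,o2-o1,rcond=None)[0]
    a=o1+s[0]*d1;b=o2+s[1]*d2;return (a+b)/2,np.linalg.norm(a-b)
def proj(n,X):
    T=np.linalg.inv(np.array(C[n]["T"]));c=T[:3,:3]@X+T[:3,3];u=np.array(C[n]["K"])@c;return u[:2]/u[2]
E
python3 - <<'E'
from h import *
t=cv2.imread("pics/top0.png");s=cv2.imread("pics/side0.png")
for im,ps in((t,[(251,270),(170,325),(280,342),(416,240)]),(s,[(270,224),(200,203),(225,272)])):
    print([im[y,x,::-1].tolist() for x,y in ps])
def blobs(im,lo,hi,amin,roi):
    h=cv2.cvtColor(im,cv2.COLOR_BGR2HSV);m=cv2.inRange(h,lo,hi);k=np.zeros_like(m);x0,y0,x1,y1=roi;k[y0:y1,x0:x1]=m[y0:y1,x0:x1]
    return [c for c in cv2.findContours(k,cv2.RETR_EXTERNAL,cv2.CHAIN_APPROX_NONE)[0] if cv2.contourArea(c)>amin]
full=(0,0,640,480)
for n,im,roi in(("top",t,(140,200,310,400)),("side",s,(170,180,330,295))):
    for c in blobs(im,(5,140,90),(45,255,255),300,roi):
        r=cv2.boxPoints(cv2.minAreaRect(c)); W=np.array([onz(n,p,.006) for p in r])
        print(n,"plate",np.round(W[:,:2].mean(0),4),[np.round(W[i]-W[i-1],4)[:2].tolist() for i in(1,2)])
for n,im,roi in(("top",t,(395,170,510,300)),("side",s,(350,240,500,390))):
    for c in blobs(im,(0,200,60),(4,255,255),100,roi)+blobs(im,(174,200,60),(180,255,255),100,roi):
        print(n,"red",cv2.contourArea(c),cv2.approxPolyDP(c,3,True)[:,0].tolist())
    for c in blobs(im,(12,60,120),(30,200,255),60,roi): print(n,"ply",cv2.contourArea(c),cv2.approxPolyDP(c,2.5,True)[:,0].tolist())
a=cv2.resize(t[170:300,395:510],None,fx=4.4,fy=4.4,interpolation=2)
b=cv2.resize(s[240:390,350:500],None,fx=3.9,fy=3.9,interpolation=2)
H=max(a.shape[0],b.shape[0]);q=np.zeros((H,a.shape[1]+b.shape[1],3),np.uint8);q[:a.shape[0],:a.shape[1]]=a;q[:b.shape[0],a.shape[1]:]=b
q=cv2.resize(q,None,fx=.73,fy=.73,interpolation=cv2.INTER_AREA);print(q.shape,a.shape)
cv2.imwrite("pics/crop.png",q)
E
```

```text
[[145, 152, 42], [148, 111, 0], [147, 133, 139], [151, 123, 65]]
[[189, 163, 58], [190, 114, 0], [190, 129, 148]]
top plate [0.4398 0.3247] [[0.0258, -0.1235], [-0.0508, -0.0122]]
top plate [0.5631 0.1826] [[0.102, -0.0684], [-0.0299, -0.0428]]
side plate [0.5633 0.1801] [[0.1029, -0.069], [-0.027, -0.041]]
side plate [0.4406 0.325 ] [[0.0483, 0.0406], [0.028, -0.147]]
top red 705.5 [[417, 265], [429, 280], [486, 287], [473, 274]]
top red 1166.0 [[421, 200], [478, 213], [490, 197], [433, 182]]
top ply 1709.5 [[413, 200], [409, 264], [413, 265], [415, 261], [477, 273], [476, 260], [417, 249], [421, 216], [478, 227], [480, 217], [420, 205]]
side red 516.0 [[360, 292], [402, 380], [405, 373], [380, 320], [372, 315], [377, 315], [368, 305], [373, 305], [370, 301], [367, 304], [363, 297], [367, 297]]
side red 2222.5 [[446, 253], [426, 265], [466, 341], [488, 331]]
side ply 61.5 [[404, 308], [405, 314], [411, 316], [412, 309]]
side ply 498.0 [[456, 265], [471, 294], [499, 323], [499, 308]]
side ply 2631.5 [[420, 259], [376, 277], [378, 289], [372, 279], [360, 285], [368, 289], [407, 371], [406, 380], [422, 370], [381, 287], [383, 284], [414, 271], [451, 345], [455, 347], [449, 355], [465, 348], [458, 341]]
(427, 796, 3) (572, 506, 3)
```

View pics/crop.png

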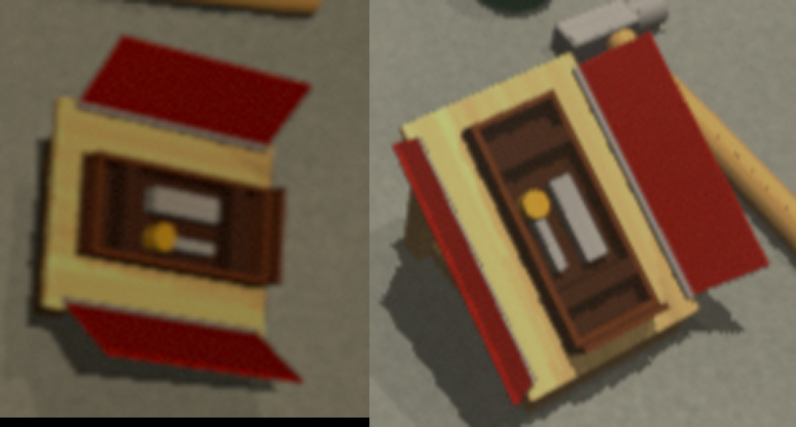

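The crops show the case rim, the bed corners and both panels. I triangulate the bed corners, rim corners and panel free edges from the two views.

```bash
python3 - <<'E'
from h import *
f=lambda u,v:(395+u/3.212-.3,170+v/3.212-.3)
g=lambda u,v:(350+(u-369.4)/2.847-.3,240+v/2.847-.3)
P=dict(bHF=((62,97),(573,54)),bHN=((45,307),(402,127)),bLF=((272,149),(697,298)),bLN=((265,332),(531,402)),
 rHF=((86,153),(555,92)),rHN=((78,255),(466,131)),lLF=((285,187),(666,305)),lLN=((277,285),(582,352)),
 fH=((122,37),(652,35)),fL=((310,86),(769,265)),nH=((107,355),(393,143)),nL=((302,382),(517,404)))
X={}
for k,(a,b) in P.items():
    X[k],e=tri(f(*a),g(*b));print(k,np.round(X[k],4),round(e*1e3,1))
# yaw from level directions of lengthwise edges; slope assumed 30
L=[X['bHF']-X['bLF'],X['bHN']-X['bLN'],X['rHF']-X['lLF'],X['rHN']-X['lLN'],X['fH']-X['fL'],X['nH']-X['nL']]
for l in L: print(np.round([np.degrees(np.arctan2(l[1],l[0])),np.degrees(np.arctan2(l[2],np.hypot(*l[:2]))),np.linalg.norm(l)*1e3],1))
W=[X['bHF']-X['bHN'],X['bLF']-X['bLN'],X['rHF']-X['rHN'],X['lLF']-X['lLN']]
for l in W: print(np.round([np.degrees(np.arctan2(l[1],l[0])),np.linalg.norm(l)*1e3,l[2]*1e3],1))
print("bed c",sum(X[k] for k in('bHF','bHN','bLF','bLN'))/4,"rim c",sum(X[k] for k in('rHF','rHN','lLF','lLN'))/4)
E
```

```text
bHF [ 0.665  -0.135   0.1108] 4.5
bHN [ 0.5427 -0.1214  0.1098] 3.8
bLF [ 0.6472 -0.2764  0.0376] 4.3
bLN [ 0.5319 -0.2682  0.0237] 3.1
rHF [ 0.6341 -0.1496  0.1085] 8.8
rHN [ 0.5735 -0.1422  0.106 ] 5.1
lLF [ 0.6187 -0.2764  0.0561] 0.4
lLN [ 0.5598 -0.2699  0.0526] 1.3
fH [ 0.6938 -0.1657  0.1374] 5.2
fL [ 0.6804 -0.2931  0.0646] 3.6
nH [ 0.5124 -0.1488  0.1442] 3.0
nL [ 0.5012 -0.2778  0.068 ] 2.9
[ 82.8  27.2 160.2]
[ 85.8  30.3 170.6]
[ 83.1  22.3 138. ]
[ 83.9  22.6 139.1]
[ 84.   29.6 147.3]
[ 85.   30.5 150.2]
[ -6.4 123.    1. ]
[ -4.  116.4  14. ]
[-6.9 61.1  2.4]
[-6.2 59.4  3.5]
bed c [ 0.59671011 -0.20025619  0.07048096] rim c [ 0.59651256 -0.20952053  0.08078728]
```

The yellow plate is the brass one: about (190,160,60), where the orange one has no blue at all. The tray's high end points at yaw 83.8° and the bed centre is (0.597, -0.200). I set up the move helper and start.

```bash
cat >> h.py <<'E'
import json,os,sys
u=np.array([np.cos(np.radians(83.8)),np.sin(np.radians(83.8)),0]);c,s_=np.cos(np.pi/6),.5
SX=c*u+np.array([0,0,s_]);SZ=-s_*u+np.array([0,0,c]);SY=np.cross(SZ,SX);BED=np.array([.5967,-.200,.070]);SEAT=BED+.016*SZ
RT=np.c_[SX,-SY,-SZ]                      # tool at the tray
def down(a): a=np.radians(a);x=np.array([np.cos(a),np.sin(a),0]);z=np.array([0,0,-1.]);return np.c_[x,np.cross(z,x),z]
def cmd():
    if os.path.exists("cmd.json"): d=json.load(open("cmd.json"));return np.array(d[0]),R.from_quat(d[1])
    return np.array([.231,.581,.25]),R.from_quat([.18776,.98221,0,0])
def moved(row):                           # log a row that was commanded
    p,r=cmd();row=np.array(row,float);p=p+r.apply(row[:3]/100);r=r*R.from_rotvec(row[3:6],degrees=True)
    json.dump([p.tolist(),r.as_quat().tolist()],open("cmd.json","w"))
def go(P,M):
    p,r=cmd();M=R.from_matrix(M);return np.round(np.r_[r.inv().apply(np.array(P)-p)*100,(r.inv()*M).as_rotvec(degrees=True)],2).tolist()
def off():
    p,r=cmd();s=manip.sense();print("t",round(s['t'],2),"meas-cmd mm",np.round((s['tcp_pos']-p)*1e3,1),"rot",np.round((r.inv()*R.from_quat(s['tool_rot'])).as_rotvec(degrees=True),2),"F",np.round(s['force'],1),"gap",round(s['finger_gap']*85.4,1),"q",np.round(s['q'],2))
E
python3 -c "
from h import *
print(go([.5632,.1813,.10],down(146.2)));off()"
```

```text
[-45.62, -24.9, 15.0, 0.0, 0.0, 12.16]
t 0.1 meas-cmd mm [-0.9 -0.6 -0.6] rot [0.11 0.02 0.  ] F [ 0.1  0.2 -1.2] gap 85.4 q [ 1.01  0.53  1.43  0.    1.18 -0.18]
```

Emit:
{"api": "carry_out", "payload": {
  "targets": [
    [[-45.6,-24.9,10,0,0,12.2,6.4],[-45.6,-24.9,10,0,0,12.2,6.4],[-45.6,-24.9,10,0,0,12.2,6.4],[-45.6,-24.9,10,0,0,12.2,6.4],[-45.6,-24.9,10,0,0,12.2,6.4],[-45.6,-24.9,10,0,0,12.2,6.4],[-45.6,-24.9,10,0,0,12.2,6.4],[-45.6,-24.9,10,0,0,12.2,6.4],[-45.6,-24.9,10,0,0,12.2,6.4],[-45.6,-24.9,10,0,0,12.2,6.4],[-45.6,-24.9,10,0,0,12.2,6.4],[-45.6,-24.9,10,0,0,12.2,6.4]]
  ],
  "force": 60
}}

```text
t: 1.1
tcp_pos: [0.545, 0.2014, 0.1551]
tool_rot: [0.291, 0.957, -0.0, -0.0]
force: [-0.3, 1.4, -0.7]
finger_gap: 0.754
gripper_force: 0.0
```

Emit:
{"api": "carry_out", "payload": {
  "targets": [
    [[0,0,0,0,0,0,6.4],[0,0,0,0,0,0,6.4],[0,0,0,0,0,0,6.4]]
  ]
}}

```text
t: 1.35
tcp_pos: [0.5436, 0.203, 0.1553]
tool_rot: [0.292, 0.957, -0.0, -0.001]
force: [-0.2, 0.9, -0.1]
finger_gap: 0.751
gripper_force: 0.0
```

```bash
cat >> h.py <<'E'
def resync():                             # take the measured pose as the commanded one
    s=manip.sense();json.dump([s['tcp_pos'].tolist(),s['tool_rot'].tolist()],open("cmd.json","w"))
E
python3 -c "
from h import *
resync();off();print(cmd()[0]);print(go([.5632,.1813,.035],down(146.2)))"
```

```text
t 1.35 meas-cmd mm [0. 0. 0.] rot [0. 0. 0.] F [-0.2  0.9 -0.1] gap 64.1 q [ 0.16  0.59  1.63  0.    0.92 -0.81]
[0.54356099 0.20303155 0.15529547]
[-2.86, -0.7, 12.03, -0.06, -0.1, -0.11]
```

Emit:
{"api": "carry_out", "payload": {
  "targets": [
    [[-2.86,-0.7,4,0,0,0,6.4],[-2.86,-0.7,8,0,0,0,6.4],[-2.86,-0.7,10,0,0,0,6.4],[-2.86,-0.7,12,0,0,0,6.4],[-2.86,-0.7,12,0,0,0,6.4],[-2.86,-0.7,12,0,0,0,6.4]]
  ]
}}

```text
t: 1.85
tcp_pos: [0.5624, 0.1829, 0.0352]
tool_rot: [0.29, 0.957, -0.001, -0.001]
force: [0.0, -0.2, 0.7]
finger_gap: 0.748
gripper_force: 0.0
```

```bash
python3 -c "
from h import *
moved([-2.86,-.7,12,0,0,0]);off();print(manip.sense()['tcp_pos'],go([.5632,.1813,.019],down(146.2)))
a=cams.snapshot('side')[120:300,180:400,::-1]; b=cams.snapshot('top')[200:330,180:330,::-1]
b=cv2.resize(b,(208,180));cv2.imwrite('pics/a1.png',cv2.resize(np.hstack([a,b]),None,fx=1.85,fy=1.85,interpolation=2))"
```

```text
t 1.85 meas-cmd mm [-0.8  1.6 -0. ] rot [ 0.04  0.04 -0.19] F [ 0.  -0.2  0.7] gap 63.9 q [ 0.13  0.79  1.65  0.    0.7  -0.86]
[0.56239074 0.18288486 0.03523942] [-0.01, 0.01, 1.63, -0.06, -0.1, -0.11]
```

View pics/a1.png

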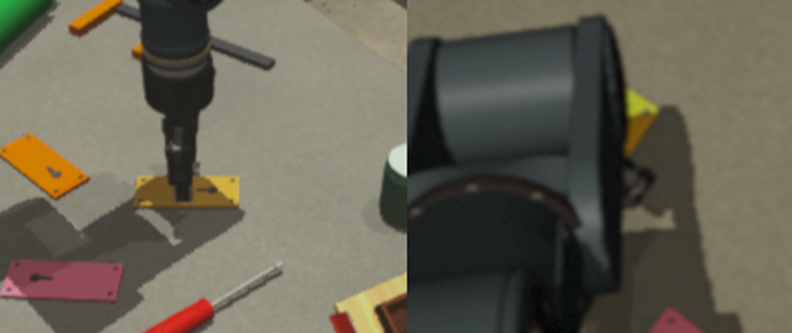

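The gripper straddles the yellow plate near its middle: finger at x=183 in the crop, plate spanning 135–240. Next is a slow descent to feel the bench.

Emit:
{"api": "carry_out", "payload": {
  "targets": [
    [[0,0,0.8,0,0,0,5.8],[0,0,1.3,0,0,0,5.8],[0,0,1.4,0,0,0,5.8],[0,0,1.4,0,0,0,5.8],[0,0,1.5,0,0,0,5.8],[0,0,1.5,0,0,0,5.8]]
  ]
}}

```text
t: 2.45
tcp_pos: [0.5642, 0.1814, 0.0209]
tool_rot: [0.291, 0.957, 0.0, 0.0]
force: [-0.2, -0.2, -0.3]
finger_gap: 0.68
gripper_force: 0.0
```

Emit:
{"api": "carry_out", "payload": {
  "targets": [
    [[0,0,0.1,0,0,0,5.8],[0,0,0.2,0,0,0,5.8],[0,0,0.2,0,0,0,5.8]]
  ]
}}

```text
t: 2.7
tcp_pos: [0.564, 0.1814, 0.0187]
tool_rot: [0.291, 0.957, -0.0, -0.0]
force: [0.1, 0.1, -0.5]
finger_gap: 0.679
gripper_force: 0.0
```

Emit:
{"api": "carry_out", "payload": {
  "targets": [
    [[0,0,0.1,0,0,0,5.8],[0,0,0.2,0,0,0,5.8],[0,0,0.2,0,0,0,5.8]]
  ]
}}

```text
t: 2.95
tcp_pos: [0.564, 0.1815, 0.0166]
tool_rot: [0.291, 0.957, -0.0, -0.0]
force: [0.2, -0.6, -0.2]
finger_gap: 0.678
gripper_force: 0.0
```

Emit:
{"api": "carry_out", "payload": {
  "targets": [
    [[0,0,0.1,0,0,0,5.8],[0,0,0.2,0,0,0,5.8],[0,0,0.2,0,0,0,5.8]]
  ]
}}

```text
t: 3.2
tcp_pos: [0.564, 0.1815, 0.0146]
tool_rot: [0.291, 0.957, -0.0, -0.0]
force: [0.0, 0.4, -0.5]
finger_gap: 0.678
gripper_force: 0.0
```

Emit:
{"api": "carry_out", "payload": {
  "targets": [
    [[0,0,0.1,0,0,0,5.8],[0,0,0.1,0,0,0,5.8],[0,0,0.1,0,0,0,5.8]]
  ]
}}

```text
t: 3.45
tcp_pos: [0.5641, 0.1815, 0.0145]
tool_rot: [0.291, 0.957, -0.0, 0.0]
force: [-1.4, -0.4, 5.3]
finger_gap: 0.682
gripper_force: 2.7
```

Emit:
{"api": "carry_out", "payload": {
  "targets": [
    [[0,0,0.1,0,0,0,5.8],[0,0,0.1,0,0,0,5.8],[0,0,0.1,0,0,0,5.8]]
  ]
}}

```text
t: 3.7
tcp_pos: [0.5641, 0.1815, 0.0144]
tool_rot: [0.291, 0.957, 0.0, 0.0]
force: [-2.8, -0.3, 11.9]
finger_gap: 0.682
gripper_force: 5.8
```

Emit:
{"api": "carry_out", "payload": {
  "targets": [
    [[0,0,0.1,0,0,0,5.8],[0,0,0.1,0,0,0,5.8],[0,0,0.1,0,0,0,5.8]]
  ]
}}

```text
t: 3.95
tcp_pos: [0.5641, 0.1815, 0.0144]
tool_rot: [0.291, 0.957, 0.0, 0.0]
force: [-2.9, -0.4, 17.8]
finger_gap: 0.679
gripper_force: 8.9
```

Emit:
{"api": "carry_out", "payload": {
  "targets": [
    [[0,0,-0.3,0,0,0,5.8],[0,0,-0.52,0,0,0,5.8],[0,0,-0.52,0,0,0,5.8],[0,0,-0.52,0,0,0,5],[0,0,-0.52,0,0,0,4.6],[0,0,-0.52,0,0,0,4.6],[0,0,-0.52,0,0,0,4.6],[0,0,-0.52,0,0,0,4.6]]
  ],
  "force": 60
}}

```text
t: 4.62
tcp_pos: [0.5642, 0.1815, 0.0175]
tool_rot: [0.291, 0.957, -0.0, 0.0]
force: [-1.7, -0.3, 7.2]
finger_gap: 0.583
gripper_force: 60.8
```

Fingertips are pressing the bench after closing, so I regrip a little higher to keep the tips from protruding below the plate.

Emit:
{"api": "carry_out", "payload": {
  "targets": [
    [[0,0,0,0,0,0,5.6],[0,0,0,0,0,0,5.6],[0,0,-0.25,0,0,0,5.6],[0,0,-0.25,0,0,0,5.6],[0,0,-0.25,0,0,0,4.6],[0,0,-0.25,0,0,0,4.6],[0,0,-0.25,0,0,0,4.6],[0,0,-0.25,0,0,0,4.6],[0,0,-0.25,0,0,0,4.6]]
  ],
  "force": 60
}}

```text
t: 5.37
tcp_pos: [0.5642, 0.1815, 0.0202]
tool_rot: [0.291, 0.957, 0.0, 0.0]
force: [-1.7, -0.4, 4.5]
finger_gap: 0.571
gripper_force: 60.9
```

Emit:
{"api": "carry_out", "payload": {
  "targets": [
    [[0,0,-2,0,0,0,4.6],[0,0,-5,0,0,0,4.6],[0,0,-8,0,0,0,4.6],[0,0,-12,0,0,0,4.6],[0,0,-14,0,0,0,4.6],[0,0,-14,0,0,0,4.6]]
  ]
}}

```text
t: 5.87
tcp_pos: [0.5671, 0.182, 0.1642]
tool_rot: [0.291, 0.957, 0.002, 0.005]
force: [0.6, 0.2, -1.5]
finger_gap: 0.566
gripper_force: 62.7
```

```bash
python3 -c "
from h import *
resync();off();print(cmd()[0]); print(R.from_quat(manip.sense()['tool_rot']).as_matrix().round(3).tolist())
cv2.imwrite('pics/a2.png',cv2.resize(cams.snapshot('side')[60:300,180:480,::-1],None,fx=2.4,fy=2.4,interpolation=2))"
```

```text
t 5.87 meas-cmd mm [0. 0. 0.] rot [0. 0. 0.] F [ 0.6  0.2 -1.5] gap 48.3 q [ 0.12  0.59  1.59  0.    0.94 -0.86]
[0.56709169 0.18203065 0.16419302]
[[-0.831, 0.557, 0.01], [0.557, 0.831, 0.001], [-0.008, 0.007, -1.0]]
```

View pics/a2.png

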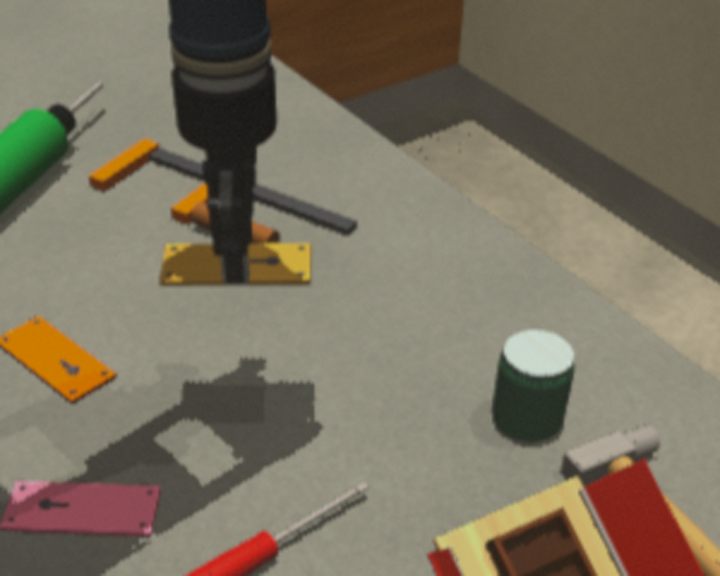

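The plate hangs level in the jaws, fingertips about flush with its lower edge at (235,283). Now the carry to the tray at the tray's slope, high above the seat.

```bash
cat >> h.py <<'E'
def over(h,x=-.0037,y=0): return SEAT+x*SX+y*SY+(.0202+h)*SZ
E
python3 -c "
from h import *
print(SEAT,over(.12));print(go(over(.12),RT))"
```

```text
[ 0.59583601 -0.20795321  0.08385641] [ 0.58791919 -0.28082874  0.20342317]
[-27.53, -37.26, -3.96, -15.76, 27.13, 61.04]
```

Emit:
{"api": "carry_out", "payload": {
  "targets": [
    [[-2,-3,-4,-1.3,2.2,5,4.6],[-5,-7,-7,-2.6,4.4,10,4.6],[-8,-11,-8,-3.9,6.6,15,4.6],[-11,-15,-8,-5.2,9,20,4.6],[-14,-19,-8,-6.6,11.3,25.5,4.6],[-17,-23,-8,-8,13.6,31,4.6],[-20,-27,-8,-9.3,16,36.5,4.6],[-23,-31,-7,-10.7,18.3,42,4.6],[-25,-34,-6,-12,20.7,47.5,4.6],[-27.5,-37.3,-4,-13.4,23,53,4.6],[-27.5,-37.3,-4,-14.8,25.4,57.5,4.6],[-27.5,-37.3,-4,-15.8,27.1,61,4.6]]
  ]
}}

```text
t: 6.92
tcp_pos: [0.5831, -0.2849, 0.195]
tool_rot: [0.722, 0.641, 0.189, -0.177]
force: [0.1, 0.1, -4.4]
finger_gap: 0.565
gripper_force: 63.5
```

Emit:
{"api": "carry_out", "payload": {
  "targets": [
    [[0,0,0,0,0,0,4.6],[0,0,0,0,0,0,4.6]]
  ]
}}

```text
t: 7.08
tcp_pos: [0.5828, -0.2836, 0.1949]
tool_rot: [0.721, 0.642, 0.189, -0.178]
force: [-0.2, 0.3, -2.4]
finger_gap: 0.568
gripper_force: 63.5
```

```bash
python3 -c "
from h import *
resync();off();print(go(over(.12),RT),go(over(.035),RT))"
```

```text
t 7.08 meas-cmd mm [0. 0. 0.] rot [0. 0. 0.] F [-0.2  0.3 -2.4] gap 48.5 q [-0.79  0.74  1.28  0.39  1.49 -0.78]
[0.72, 0.46, -0.58, -0.59, -0.05, -0.62] [0.71, 0.55, 7.92, -0.59, -0.05, -0.62]
```

Now down to 35 mm above the seat, then look.

Emit:
{"api": "carry_out", "payload": {
  "targets": [
    [[0.7,0.5,2,-0.6,0,-0.6,4.6],[0.7,0.5,4,-0.6,0,-0.6,4.6],[0.7,0.5,6,-0.6,0,-0.6,4.6],[0.7,0.5,7.9,-0.6,0,-0.6,4.6],[0.7,0.5,7.9,-0.6,0,-0.6,4.6],[0.7,0.5,7.9,-0.6,0,-0.6,4.6],[0.7,0.5,7.9,-0.6,0,-0.6,4.6]]
  ]
}}

```text
t: 7.67
tcp_pos: [0.5945, -0.2363, 0.1348]
tool_rot: [0.717, 0.648, 0.193, -0.17]
force: [0.9, -0.9, -3.0]
finger_gap: 0.565
gripper_force: 63.5
```

```bash
python3 - <<'E'
from h import *
resync();off();print(go(over(.035),RT),go(over(.01),RT))
s=cams.snapshot('side')[...,::-1].copy();t=cams.snapshot('top')[...,::-1].copy()
a=cv2.resize(s[215:395,340:500],None,fx=3,fy=3,interpolation=2);b=cv2.resize(t[160:300,390:500],None,fx=2.8,fy=2.8,interpolation=2)
q=np.zeros((540,480+308,3),np.uint8);q[:540,:480]=a;q[:392,480:]=b;cv2.imwrite("pics/a3.png",q);cv2.imwrite("s3.png",s);cv2.imwrite("t3.png",t)
E
```

```text
t 7.67 meas-cmd mm [0. 0. 0.] rot [0. 0. 0.] F [ 0.9 -0.9 -3. ] gap 48.2 q [-0.73  0.79  1.37  0.43  1.33 -0.81]
[-0.46, -0.18, 0.31, 0.15, 0.16, 0.44] [-0.46, -0.18, 2.81, 0.15, 0.16, 0.44]
```

View pics/a3.png

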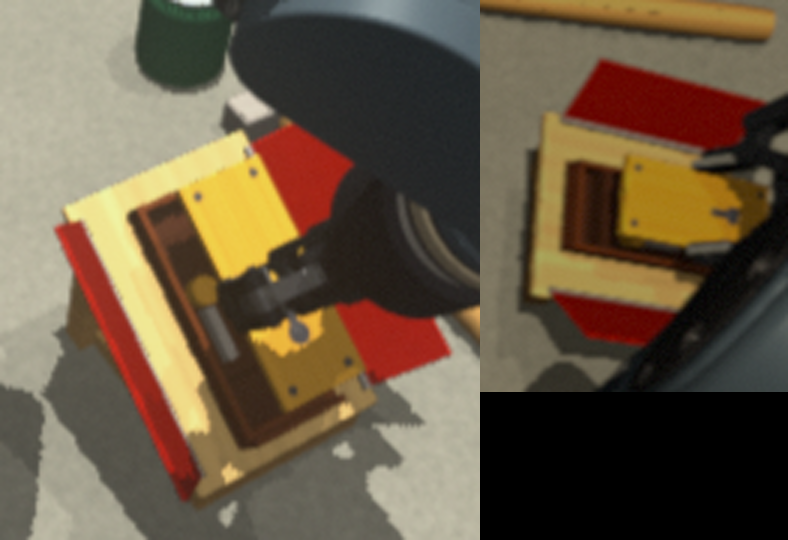

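The plate is held parallel above the case. In the side crop its corners are at (180,190), (258,157), (368,375) and (290,412). I compare these, and the case corners, with the projected expectation.

```bash
python3 - <<'E'
from h import *
s=manip.sense();p=s['tcp_pos'];M=R.from_quat(s['tool_rot']).as_matrix()
S=lambda u,v:np.array([340+u/3-.3,215+v/3-.3]);T=lambda u,v:np.array([390+(u-480)/2.8-.3,160+v/2.8-.3])
top=p+M[:,2]*(.0202-.006)+.0007*M[:,0]
obs={(62,-26):(S(258,157),T(628,153)),(62,26):(S(180,190),T(619,234)),(-62,-26):(S(368,375),None),(-62,26):(S(290,412),None)}
pts=[]
for (a,b),(os_,ot) in obs.items():
    X=top+M[:,0]*a/1e3-M[:,1]*b/1e3
    print((a,b),"side px err",np.round(os_-proj("side",X),1),"top",None if ot is None else np.round(ot-proj("top",X),1))
    Y=onplane("side",os_,top,M[:,2]);pts.append(Y)
    if ot is not None: Z,e=tri(ot,os_);d=Z-top;print("  tri in plate frame",np.round([d@M[:,0]*1e3,-d@M[:,1]*1e3,-d@M[:,2]*1e3],1),round(e*1e3,1))
c=np.mean(pts,0)-top;print("plate c (side view on plane) dx,dy mm",np.round([c@M[:,0]*1e3,-c@M[:,1]*1e3],1))
# case + bed: residuals of first pictures
f=lambda u,v:np.array((395+u/3.212-.3,170+v/3.212-.3));g=lambda u,v:np.array((350+(u-369.4)/2.847-.3,240+v/2.847-.3))
for nm,(x,y,z),a,b in [("bHF",(85,-62,0),(62,97),(573,54)),("bHN",(85,62,0),(45,307),(402,127)),("bLN",(-85,62,0),(265,332),(531,402)),("bLF",(-85,-62,0),(272,149),(697,298)),
 ("rHF",(68,-30,16),(86,153),(555,92)),("rHN",(68,30,16),(78,255),(466,131)),("lLF",(-70,-30,24),(285,187),(666,305)),("lLN",(-70,30,24),(277,285),(582,352))]:
    X=BED+(x*SX+y*SY+z*SZ)/1e3;print(nm,"top",np.round(f(*a)-proj("top",X),1),"side",np.round(g(*b)-proj("side",X),1))
E
```

```text
(62, -26) side px err [-0.1  0.3] top [-1.9 -0. ]
  tri in plate frame [ 62.1 -27.1  -4.1] 1.6
(62, 26) side px err [ 0.6 -0.6] top [-3.1 -0. ]
  tri in plate frame [63.3 24.1 -5.1] 4.0
(-62, -26) side px err [0.  0.6] top None
(-62, 26) side px err [ 0.7 -1.3] top None
plate c (side view on plane) dx,dy mm [ 0.2 -0.6]
bHF top [-0.   1.9] side [1.2 1.3]
bHN top [-0.1  1.2] side [1.4 1.4]
bLN top [ 0.7 -3. ] side [1.7 0.6]
bLF top [-0.9  1.5] side [-0.2 -4. ]
rHF top [-4.   1.8] side [1.4 1.6]
rHN top [-4.1  1.4] side [-0.2  2.5]
lLF top [0.4 0.1] side [0.6 0.3]
lLN top [-0.2  0.1] side [0.9 1.2]
```

Emit:
{"api": "carry_out", "payload": {
  "targets": [
    [[-0.4,-0.2,1,0.15,0.15,0.4,4.6],[-0.4,-0.2,2,0.15,0.15,0.4,4.6],[-0.4,-0.2,2.6,0.15,0.15,0.4,4.6],[-0.4,-0.2,2.6,0.15,0.15,0.4,4.6],[-0.4,-0.2,2.6,0.15,0.15,0.4,4.6],[-0.4,-0.2,2.6,0.15,0.15,0.4,4.6]]
  ]
}}

```text
t: 8.27
tcp_pos: [0.5933, -0.2272, 0.1098]
tool_rot: [0.719, 0.645, 0.193, -0.173]
force: [-0.5, -0.6, -2.5]
finger_gap: 0.562
gripper_force: 63.5
```

```bash
python3 - <<'E'
from h import *
resync();off();s=manip.sense();p=s['tcp_pos'];M=R.from_quat(s['tool_rot']).as_matrix()
im=cams.snapshot('side')[...,::-1].copy();cv2.imwrite("s4.png",im)
pb=p+M[:,2]*.0202;d=(pb-SEAT)*1e3;print("plate underside in seat frame",np.round([d@SX,d@SY,d@SZ],1))
v=onplane("side",proj("side",SEAT)+[.4,1.65],SEAT,SZ)-SEAT;print("seat shift est",np.round([v@SX*1e3,v@SY*1e3],1))
print(go(over(.01),RT))
cv2.imwrite("pics/a4.png",cv2.resize(im[245:375,360:480],None,fx=4.6,fy=4.6,interpolation=2))
E
```

```text
t 8.27 meas-cmd mm [0. 0. 0.] rot [0. 0. 0.] F [-0.5 -0.6 -2.5] gap 48.0 q [-0.73  0.82  1.39  0.44  1.28 -0.82]
plate underside in seat frame [-3.8  0.4 12. ]
seat shift est [-2.7  0.6]
[0.01, 0.04, 0.2, 0.02, -0.01, -0.04]
```

View pics/a4.png

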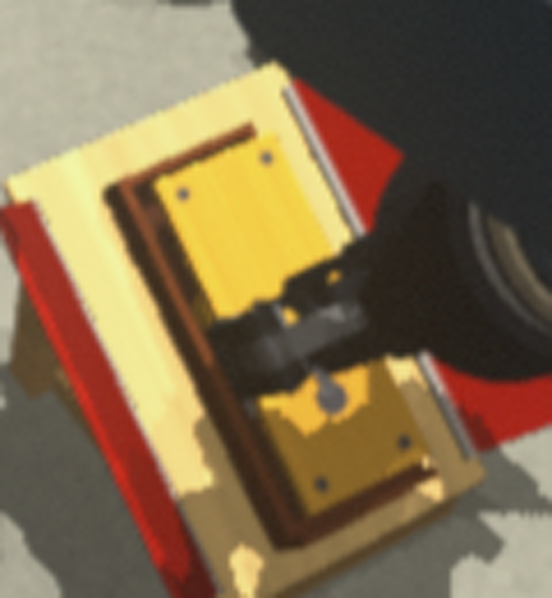

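The plate is about 12 mm above the rim. Crop pixels: plate corners (160,180), (275,137), (308,518) and (425,462); case high corners (120,185) and (253,125); lip top (290,545) and (435,470). I work out the relative offset.

```bash
python3 - <<'E'
from h import *
g=lambda u,v:np.array([360+u/4.6-.4,245+v/4.6-.4])
def m(u,v,h):
    d=(onplane("side",g(u,v),SEAT+h*SZ/1e3,SZ)-SEAT)*1e3;return np.round([d@SX,d@SY],1)
for nm,a,h in [("pHN",(158,180),18),("pHF",(275,136),18),("pLN",(305,521),18),("pLF",(428,462),18),("cHN",(110,188),0),("cHF",(254,126),0),("lipN",(287,548),8),("lipF",(437,472),8),("bedHN",(5,185),-16),("bedHF",(277,63),-16)]:
    print(nm,m(*a,h))
E
```

```text
pHN [59.9 22.7]
pHF [ 57.6 -26.8]
pLN [-64.5  27.9]
pLF [-66.  -24.5]
cHN [64.8 32.3]
cHF [ 64.6 -31. ]
lipN [-71.1  33.6]
lipF [-71.9 -31.6]
bedHN [81.5 62. ]
bedHF [ 83.7 -60.8]
```

```bash
python3 - <<'E'
from h import *
g=lambda u,v:np.array([360+u/4.6-.4,245+v/4.6-.4])
def m(u,v,h):
    d=(onplane("side",g(u,v),SEAT+h*SZ/1e3,SZ)-SEAT)*1e3;return np.array([d@SX,d@SY])
a,b,c,d=[m(*q,18) for q in((183,193),(266,158),(321,484),(404,442))]
print(a,b,c,d);print("centre",(a+b+c+d)/4,"angle",np.degrees(np.arctan2((a+b-c-d)[1],(a+b-c-d)[0])))
im=cv2.imread("s4.png");h=cv2.cvtColor(im,cv2.COLOR_BGR2HSV);k=cv2.inRange(h,(20,170,60),(32,255,255))
cn=max(cv2.findContours(k[245:375,360:480].copy(),0,1)[0],key=cv2.contourArea)
print(cv2.contourArea(cn),cv2.approxPolyDP(cn,2,True)[:,0].tolist())
E
```

```text
[52.27066022 16.10301357] [ 51.72975871 -19.61923156] [-56.19699332  16.48233887] [-56.40362207 -19.45350858]
centre [-2.15004912 -1.62184692] angle -0.14417705656439797
829.5 [[59, 30], [33, 40], [47, 68], [59, 64], [62, 59], [71, 55]]
```

Emit:
{"api": "carry_out", "payload": {
  "targets": [
    [[0,-0.16,0.3,0,0,0,4.6],[0,-0.16,0.6,0,0,0,4.6],[0,-0.16,0.8,0,0,0,4.6],[0,-0.16,0.9,0,0,0,4.6],[0,-0.16,0.9,0,0,0,4.6]]
  ]
}}

```text
t: 8.73
tcp_pos: [0.5919, -0.2222, 0.1018]
tool_rot: [0.719, 0.645, 0.193, -0.173]
force: [0.6, -0.3, -2.9]
finger_gap: 0.563
gripper_force: 63.5
```

Emit:
{"api": "carry_out", "payload": {
  "targets": [
    [[0,0,0.05,0,0,0,4.6],[0,0,0.1,0,0,0,4.6],[0,0,0.1,0,0,0,4.6]]
  ]
}}

```text
t: 8.98
tcp_pos: [0.5922, -0.222, 0.1012]
tool_rot: [0.719, 0.645, 0.193, -0.173]
force: [-0.4, -0.4, -2.6]
finger_gap: 0.565
gripper_force: 63.5
```

Emit:
{"api": "carry_out", "payload": {
  "targets": [
    [[0,0,0.05,0,0,0,4.6],[0,0,0.1,0,0,0,4.6],[0,0,0.1,0,0,0,4.6]]
  ]
}}

```text
t: 9.23
tcp_pos: [0.5923, -0.2217, 0.1006]
tool_rot: [0.719, 0.645, 0.193, -0.173]
force: [-0.4, -0.7, -0.1]
finger_gap: 0.558
gripper_force: 63.9
```

Emit:
{"api": "carry_out", "payload": {
  "targets": [
    [[0,0,0.05,0,0,0,4.6],[0,0,0.1,0,0,0,4.6],[0,0,0.1,0,0,0,4.6]]
  ]
}}

```text
t: 9.48
tcp_pos: [0.5923, -0.2217, 0.1005]
tool_rot: [0.719, 0.645, 0.193, -0.172]
force: [-3.0, -3.1, 5.0]
finger_gap: 0.571
gripper_force: 65.5
```

Contact felt, about where expected. I release gently.

Emit:
{"api": "carry_out", "payload": {
  "targets": [
    [[0,0,0,0,0,0,5.2],[0,0,0,0,0,0,5.5],[0,0,0,0,0,0,5.8],[0,0,0,0,0,0,6.1],[0,0,0,0,0,0,6.4],[0,0,0,0,0,0,6.4],[0,0,0,0,0,0,6.4],[0,0,0,0,0,0,6.4]]
  ]
}}

```text
t: 10.15
tcp_pos: [0.5923, -0.2209, 0.0995]
tool_rot: [0.719, 0.645, 0.193, -0.173]
force: [-0.1, -0.5, 0.4]
finger_gap: 0.75
gripper_force: 0.0
```

Emit:
{"api": "carry_out", "payload": {
  "targets": [
    [[0,0,-0.5,0,0,0,6.4],[0,0,-1.5,0,0,0,6.4],[0,0,-4,0,0,0,6.4],[0,0,-8,0,0,0,6.4],[0,0,-12,0,0,0,3],[0,0,-15,0,0,0,0.2],[-4,0,-18,0,0,0,0.2],[-8,0,-18,0,0,0,0.2],[-10,0,-18,0,0,0,0.2]]
  ]
}}

```text
t: 10.9
tcp_pos: [0.5728, -0.402, 0.2078]
tool_rot: [0.72, 0.645, 0.192, -0.169]
force: [0.1, -0.4, 0.4]
finger_gap: 0.041
gripper_force: 0.0
```

```bash
python3 - <<'E'
from h import *
off();s=cams.snapshot('side')[...,::-1].copy();t=cams.snapshot('top')[...,::-1].copy();cv2.imwrite("s5.png",s);cv2.imwrite("t5.png",t)
a=cv2.resize(s[240:390,345:495],None,fx=3,fy=3,interpolation=2);b=cv2.resize(t[170:300,395:495],None,fx=3.3,fy=3.3,interpolation=2)
q=np.zeros((450,780,3),np.uint8);q[:,:450]=a;q[:429,450:]=b;cv2.imwrite("pics/a5.png",q)
E
```

```text
t 10.9 meas-cmd mm [ -20.6 -174.8   97.9] rot [-0.29 -0.41  0.  ] F [ 0.1 -0.4  0.4] gap 3.5 q [-0.91  0.82  1.07  0.35  1.64 -0.85]
```

View pics/a5.png

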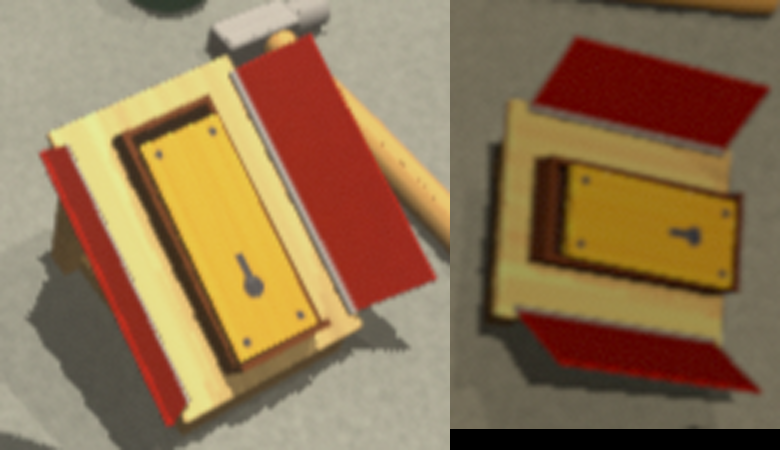

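The plate lies in place, its lower end against the lip region: side crop (240,365)–(325,325). I check the centring from the holes, and the panel points.

```bash
python3 - <<'E'
from h import *
S=lambda u,v:np.array([345+u/3-.3,240+v/3-.3]);T=lambda u,v:np.array([395+(u-450)/3.3-.3,170+v/3.3-.3])
def m(n,q,h):
    d=(onplane(n,q,SEAT+h*SZ/1e3,SZ)-SEAT)*1e3;return np.array([d@SX,d@SY])
for n,Q,cs,hi in(("side",[S(*q) for q in((159,155),(212,131),(247,342),(300,315))],[S(114,140),S(210,97)],S),("top",[T(*q) for q in((586,180),(581,243),(725,213),(722,272))],[T(563,160),T(553,263)],T)):
    h=np.array([m(n,q,6) for q in Q]);d=h[0]+h[1]-h[2]-h[3];print(n,"holes c",h.mean(0).round(1),"ang",np.degrees(np.arctan2(d[1],d[0])).round(2),"case high corners",[m(n,c,0).round(1) for c in cs])
for nm,a,b in(("lipF",(327,322),(741,193)),("lipN",(236,371),(737,292))): print(nm,m("side",S(*a),8).round(1),m("top",T(*b),8).round(1),tri(T(*b),S(*a))[1].round(4))
for nm,a,b in(("fH",(314,35),(577,38)),("fL",(437,277),(768,88)),("nH",(40,152),(560,366)),("nL",(172,428),(760,391))):
    X,e=tri(T(*b),S(*a));d=(X-BED)*1e3;print(nm,np.round([d@SX,d@SY,d@SZ],1),round(e*1e3,1))
E
```

```text
side holes c [-7.4 -1. ] ang -0.35 case high corners [array([64. , 34.4]), array([ 64.6, -30.8])]
top holes c [-6.5  1.4] ang -0.25 case high corners [array([ 59.5, -26.5]), array([61.1, 32.1])]
lipF [-71.  -30.3] [-69.8 -29.3] 0.0011
lipN [-71.6  31.2] [-71.4  29.5] 0.0014
fH [ 72.9 -92.5  38.3] 5.5
fL [-73.9 -93.4  38. ] 4.3
nH [72.7 89.7 43. ] 3.6
nL [-78.5  85.6  40.2] 2.8
```

The plate is centred within about 1 mm, straight, and resting on the lip. Now the near panel: closed fingers go outside it and push inwards.

```bash
cat >> h.py <<'E'
def bp(x,y,z): return BED+(x*SX+y*SY+z*SZ)/1e3
E
python3 -c "
from h import *
resync();print(go(bp(0,120,110),RT),go(bp(0,120,46),RT));print(bp(0,120,46))"
```

```text
[10.83, -11.7, 10.68, 0.09, 0.05, -0.35] [10.84, -11.71, 17.08, 0.09, 0.05, -0.35]
[ 0.4749179  -0.20990555  0.10983717]
```

Emit:
{"api": "carry_out", "payload": {
  "targets": [
    [[3,-4,0,0,0,0,0],[6,-8,2,0,0,0,0],[9,-11,5,0,0,0,0],[10.8,-11.7,8,0,0,0,0],[10.8,-11.7,10.7,0,0,0,0],[10.8,-11.7,10.7,0,0,0,0],[10.8,-11.7,13,0,0,0,0],[10.8,-11.7,15,0,0,0,0],[10.8,-11.7,17,0,0,0,0],[10.8,-11.7,17,0,0,0,0],[10.8,-11.7,17,0,0,0,0]]
  ]
}}

```text
t: 11.92
tcp_pos: [0.4763, -0.2058, 0.1125]
tool_rot: [0.719, 0.645, 0.193, -0.174]
force: [-0.6, 0.0, -0.1]
finger_gap: -0.002
gripper_force: 0.0
```

```bash
python3 -c "
from h import *
resync();off();d=(cmd()[0]-BED)*1e3;print(np.round([d@SX,d@SY,d@SZ],1));print(go(bp(0,80,46),RT))"
```

```text
t 11.92 meas-cmd mm [0. 0. 0.] rot [0. 0. 0.] F [-0.6  0.  -0.1] gap -0.2 q [-0.83  0.71  1.69  0.42  1.14 -0.98]
[  5.  119.   46.2]
[-0.5, 3.9, 0.02, -0.05, -0.07, -0.0]
```

Emit:
{"api": "carry_out", "payload": {
  "targets": [
    [[-0.5,0.6,0,0,0,0,0],[-0.5,1.2,0,0,0,0,0],[-0.5,1.6,0,0,0,0,0],[-0.5,2,0,0,0,0,0],[-0.5,2.4,0,0,0,0,0],[-0.5,2.8,0,0,0,0,0],[-0.5,3.2,0,0,0,0,0],[-0.5,3.6,0,0,0,0,0],[-0.5,3.9,0,0,0,0,0],[-0.5,3.9,0,0,0,0,0]]
  ]
}}

```text
t: 12.75
tcp_pos: [0.5156, -0.215, 0.1096]
tool_rot: [0.719, 0.645, 0.193, -0.172]
force: [-0.6, -0.9, 0.0]
finger_gap: -0.0
gripper_force: 0.0
```

Emit:
{"api": "carry_out", "payload": {
  "targets": [
    [[0,0.15,0,0,0,0,0],[0,0.3,0,0,0,0,0],[0,0.3,0,0,0,0,0]]
  ]
}}

```text
t: 13.0
tcp_pos: [0.5177, -0.2152, 0.1096]
tool_rot: [0.719, 0.645, 0.193, -0.173]
force: [-0.5, -1.0, 0.2]
finger_gap: 0.002
gripper_force: 0.2
```

Emit:
{"api": "carry_out", "payload": {
  "targets": [
    [[0,0.1,0,0,0,0,0],[0,0.2,0,0,0,0,0],[0,0.2,0,0,0,0,0]]
  ]
}}

```text
t: 13.25
tcp_pos: [0.5195, -0.2154, 0.1097]
tool_rot: [0.719, 0.645, 0.193, -0.173]
force: [-1.3, -0.7, 0.0]
finger_gap: 0.003
gripper_force: 0.4
```

Emit:
{"api": "carry_out", "payload": {
  "targets": [
    [[0,0.1,0,0,0,0,0],[0,0.2,0,0,0,0,0],[0,0.2,0,0,0,0,0]]
  ]
}}

```text
t: 13.5
tcp_pos: [0.5202, -0.2155, 0.1097]
tool_rot: [0.719, 0.645, 0.192, -0.174]
force: [-4.8, -0.1, 2.2]
finger_gap: 0.001
gripper_force: 2.5
```

Emit:
{"api": "carry_out", "payload": {
  "targets": [
    [[0,0.1,0,0,0,0,0],[0,0.2,0,0,0,0,0],[0,0.2,0,0,0,0,0]]
  ]
}}

```text
t: 13.75
tcp_pos: [0.5203, -0.2154, 0.1097]
tool_rot: [0.718, 0.645, 0.191, -0.176]
force: [-9.9, -2.4, 4.5]
finger_gap: -0.002
gripper_force: 4.9
```

Emit:
{"api": "carry_out", "payload": {
  "targets": [
    [[0,0.1,0,0,0,0,0],[0,0.1,0,0,0,0,0]]
  ]
}}

```text
t: 13.92
tcp_pos: [0.5204, -0.2155, 0.1097]
tool_rot: [0.718, 0.646, 0.19, -0.177]
force: [-12.0, -2.9, 6.5]
finger_gap: -0.003
gripper_force: 6.1
```

```bash
python3 - <<'E'
from h import *
resync();off();d=(cmd()[0]-BED)*1e3;print(np.round([d@SX,d@SY,d@SZ],1))
s=cams.snapshot('side')[...,::-1].copy();t=cams.snapshot('top')[...,::-1].copy()
a=cv2.resize(s[240:390,345:495],None,fx=3,fy=3,interpolation=2);b=cv2.resize(t[170:300,395:495],None,fx=3.3,fy=3.3,interpolation=2)
q=np.zeros((450,780,3),np.uint8);q[:,:450]=a;q[:429,450:]=b;cv2.imwrite("pics/a6.png",q)
E
```

```text
t 13.92 meas-cmd mm [0. 0. 0.] rot [0. 0. 0.] F [-12.   -2.9   6.5] gap -0.2 q [-0.79  0.76  1.57  0.42  1.2  -0.92]
[-0.6 74.2 46.2]
```

View pics/a6.png

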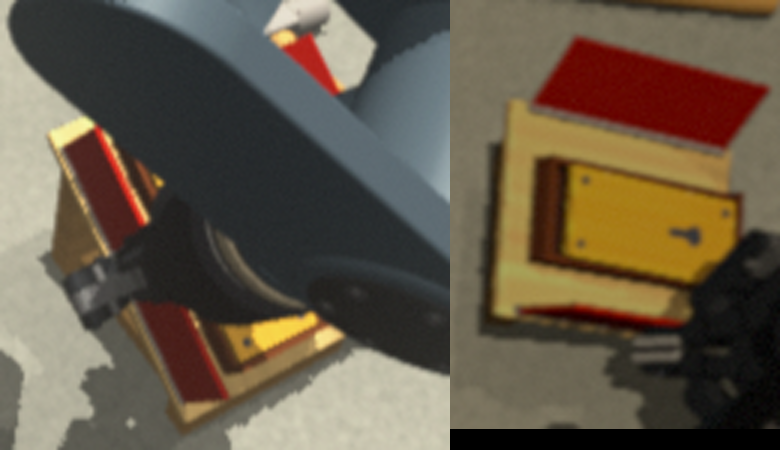

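The near panel stands upright at its stop: firm force at y=74 mm, and its edge is at (520–690,315) in the top view. The plate is undisturbed. Next I go over to the far side.

Emit:
{"api": "carry_out", "payload": {
  "targets": [
    [[0,-1,0,0,0,0,0],[0,-3,0,0,0,0,0],[0,-3,-4,0,0,0,0],[0,-3,-8,0,0,0,0],[0,0,-11,0,0,0,0],[0,4,-11,0,0,0,0],[0,8,-11,0,0,0,0],[0,12,-11,0,0,0,0],[0,16,-11,0,0,0,0],[0,19.4,-11,0,0,0,0],[0,19.4,-11,0,0,0,0],[0,19.4,-11,0,0,0,0]]
  ]
}}

```text
t: 15.02
tcp_pos: [0.7125, -0.291, 0.2034]
tool_rot: [0.719, 0.645, 0.193, -0.173]
force: [-0.5, -0.5, 0.3]
finger_gap: 0.001
gripper_force: 0.0
```

```bash
python3 - <<'E'
from h import *
resync();off();d=(cmd()[0]-BED)*1e3;print(np.round([d@SX,d@SY,d@SZ],1));print(go(bp(0,-122,46),RT))
E
```

```text
t 15.02 meas-cmd mm [0. 0. 0.] rot [0. 0. 0.] F [-0.5 -0.5  0.3] gap 0.1 q [-0.69  0.89  0.91  0.43  1.64 -0.62]
[  -0.8 -125.   154.5]
[0.08, -0.29, 10.85, -0.02, -0.04, 0.06]
```

Emit:
{"api": "carry_out", "payload": {
  "targets": [
    [[0,-0.2,3,0,0,0,0],[0,-0.2,6,0,0,0,0],[0,-0.2,8,0,0,0,0],[0,-0.2,9.5,0,0,0,0],[0,-0.2,10.8,0,0,0,0],[0,-0.2,10.8,0,0,0,0],[0,-0.2,10.8,0,0,0,0]]
  ]
}}

```text
t: 15.6
tcp_pos: [0.7144, -0.2378, 0.1113]
tool_rot: [0.719, 0.645, 0.193, -0.173]
force: [0.1, -0.6, 0.2]
finger_gap: -0.004
gripper_force: 0.0
```

Emit:
{"api": "carry_out", "payload": {
  "targets": [
    [[0,-0.5,0,0,0,0,0],[0,-1,0,0,0,0,0],[0,-1.4,0,0,0,0,0],[0,-1.8,0,0,0,0,0],[0,-2.2,0,0,0,0,0],[0,-2.6,0,0,0,0,0],[0,-3,0,0,0,0,0],[0,-3.4,0,0,0,0,0],[0,-3.8,0,0,0,0,0],[0,-4.1,0,0,0,0,0],[0,-4.1,0,0,0,0,0]]
  ]
}}

```text
t: 16.52
tcp_pos: [0.6834, -0.2402, 0.1206]
tool_rot: [0.72, 0.645, 0.199, -0.159]
force: [10.2, -9.3, 18.6]
finger_gap: -0.001
gripper_force: 9.1
```

```bash
python3 - <<'E'
from h import *
resync();off();d=(cmd()[0]-BED)*1e3;print(np.round([d@SX,d@SY,d@SZ],1))
E
```

```text
t 16.52 meas-cmd mm [0. 0. 0.] rot [0. 0. 0.] F [10.2 -9.3 18.6] gap -0.1 q [-0.66  0.89  1.16  0.46  1.38 -0.71]
[ -1.2 -90.6  59.1]
```

The tool rose and the force is 23 N, which I did not expect. I look before going on.

```bash
python3 - <<'E'
from h import *
s=cams.snapshot('side')[...,::-1].copy();t=cams.snapshot('top')[...,::-1].copy()
a=cv2.resize(s[210:390,345:525],None,fx=2.5,fy=2.5,interpolation=2);b=cv2.resize(t[150:290,395:495],None,fx=3.3,fy=3.3,interpolation=2)
q=np.zeros((462,780,3),np.uint8);q[:450,:450]=a;q[:462,450:]=b;cv2.imwrite("pics/a7.png",q)
E
```

```text
(no output)
```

View pics/a7.png

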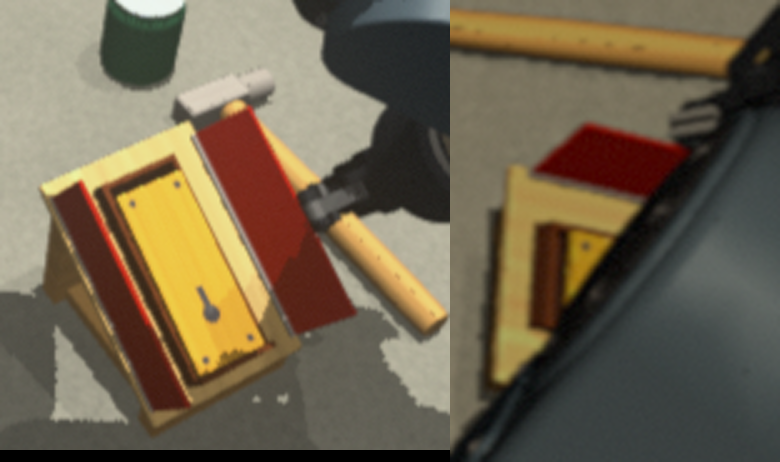

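The fingertip climbed onto the far panel's free edge, at crop (315,205). I lift off, go back outside and come in lower.

Emit:
{"api": "carry_out", "payload": {
  "targets": [
    [[0,0,-2,0,0,0,0],[0,2,-2.5,0,0,0,0],[0,4.8,-2.5,0,0,0,0],[0,5.4,-2.5,0,0,0,0],[0,5.4,-2.5,0,0,0,0],[0,5.4,-2.5,0,0,0,0]]
  ]
}}

```text
t: 17.12
tcp_pos: [0.7258, -0.2513, 0.1324]
tool_rot: [0.719, 0.645, 0.192, -0.174]
force: [-0.7, 0.0, -0.2]
finger_gap: 0.003
gripper_force: 0.0
```

```bash
python3 - <<'E'
from h import *
resync();off();d=(cmd()[0]-BED)*1e3;print(np.round([d@SX,d@SY,d@SZ],1));print(go(bp(0,-128,29),RT))
E
```

```text
t 17.12 meas-cmd mm [0. 0. 0.] rot [0. 0. 0.] F [-0.7  0.  -0.2] gap 0.3 q [-0.64  0.95  0.98  0.45  1.5  -0.63]
[  -0.9 -133.9   72.6]
[0.08, -0.58, 4.36, -0.1, -0.04, -0.05]
```

```bash
python3 - <<'E'
from h import *
for a in(.5,.6,.7,.8,.9,1.,1.1,1.2): print(a,[proj("side",bp(x,-58-50*np.cos(a),2+50*np.sin(a))).round(1).tolist() for x in(75,-75)])
s=cams.snapshot('side')[...,::-1].copy();h=cv2.cvtColor(s,cv2.COLOR_BGR2HSV);k=cv2.inRange(h,(0,180,40),(6,255,255))|cv2.inRange(h,(174,180,40),(180,255,255))
for c in cv2.findContours(k[230:390,400:520].copy(),0,1)[0]:
    if cv2.contourArea(c)>300: print((cv2.approxPolyDP(c,2.5,True)[:,0]+[400,230]).tolist())
E
```

```text
0.5 [[447.9, 250.7], [488.9, 331.6]]
0.6 [[447.9, 250.5], [489.2, 332.0]]
0.7 [[447.7, 250.5], [489.3, 332.4]]
0.8 [[447.2, 250.5], [489.0, 333.0]]
0.9 [[446.4, 250.7], [488.4, 333.6]]
1.0 [[445.4, 251.0], [487.6, 334.4]]
1.1 [[444.1, 251.5], [486.4, 335.3]]
1.2 [[442.5, 252.1], [485.0, 336.3]]
[[425, 264], [463, 341], [485, 335], [444, 253], [442, 260], [435, 258], [438, 260], [435, 263], [433, 260]]
```

Emit:
{"api": "carry_out", "payload": {
  "targets": [
    [[0,-0.3,1.5,0,0,0,0],[0,-0.3,3,0,0,0,0],[0,-0.3,4.3,0,0,0,0],[0,-0.3,4.3,0,0,0,0],[0,-1,4.4,0,0,0,0],[0,-1.6,4.4,0,0,0,0],[0,-2.2,4.4,0,0,0,0],[0,-2.6,4.4,0,0,0,0],[0,-3,4.4,0,0,0,0],[0,-3,4.4,0,0,0,0]]
  ]
}}

```text
t: 18.0
tcp_pos: [0.6985, -0.227, 0.0956]
tool_rot: [0.719, 0.645, 0.193, -0.173]
force: [0.2, 0.3, -0.0]
finger_gap: 0.001
gripper_force: 0.0
```

Emit:
{"api": "carry_out", "payload": {
  "targets": [
    [[0,-0.3,0,0,0,0,0],[0,-0.6,0,0,0,0,0],[0,-0.9,0,0,0,0,0],[0,-1.2,0,0,0,0,0],[0,-1.2,0,0,0,0,0]]
  ]
}}

```text
t: 18.42
tcp_pos: [0.6872, -0.2254, 0.0952]
tool_rot: [0.719, 0.645, 0.193, -0.173]
force: [-0.7, 0.8, 0.8]
finger_gap: 0.001
gripper_force: 0.0
```

```bash
python3 - <<'E'
from h import *
resync();off();d=(cmd()[0]-BED)*1e3;print(np.round([d@SX,d@SY,d@SZ],1))
E
```

```text
t 18.42 meas-cmd mm [0. 0. 0.] rot [0. 0. 0.] F [-0.7  0.8  0.8] gap 0.1 q [-0.64  0.93  1.16  0.46  1.37 -0.7 ]
[ -0.9 -92.7  29.5]
```

No resistance so far. Continuing towards y = -74.

Emit:
{"api": "carry_out", "payload": {
  "targets": [
    [[0,-0.3,0,0,0,0,0],[0,-0.6,0,0,0,0,0],[0,-0.9,0,0,0,0,0],[0,-1.2,0,0,0,0,0],[0,-1.2,0,0,0,0,0]]
  ]
}}

```text
t: 18.83
tcp_pos: [0.6769, -0.2259, 0.0975]
tool_rot: [0.719, 0.645, 0.194, -0.17]
force: [1.4, -2.9, 8.3]
finger_gap: -0.002
gripper_force: 4.1
```

Emit:
{"api": "carry_out", "payload": {
  "targets": [
    [[0,-0.2,0,0,0,0,0],[0,-0.4,0,0,0,0,0],[0,-0.4,0,0,0,0,0]]
  ]
}}

```text
t: 19.08
tcp_pos: [0.6731, -0.2258, 0.0979]
tool_rot: [0.719, 0.645, 0.194, -0.17]
force: [1.4, -3.9, 10.4]
finger_gap: 0.004
gripper_force: 4.8
```

Emit:
{"api": "carry_out", "payload": {
  "targets": [
    [[0,-0.1,0,0,0,0,0],[0,-0.2,0,0,0,0,0],[0,-0.2,0,0,0,0,0]]
  ]
}}

```text
t: 19.33
tcp_pos: [0.6712, -0.2256, 0.0981]
tool_rot: [0.719, 0.645, 0.194, -0.17]
force: [1.6, -4.1, 10.1]
finger_gap: -0.008
gripper_force: 5.0
```

```bash
python3 - <<'E'
from h import *
resync();off();d=(cmd()[0]-BED)*1e3;print(np.round([d@SX,d@SY,d@SZ],1))
E
```

```text
t 19.33 meas-cmd mm [0. 0. 0.] rot [0. 0. 0.] F [ 1.6 -4.1 10.1] gap -0.7 q [-0.66  0.9   1.2   0.46  1.34 -0.72]
[ -1.1 -76.9  33. ]
```

The force points up out of the bed, so the finger is on top of the panel, which may have been pressed down. I retract and measure the panel numerically in both views.

Emit:
{"api": "carry_out", "payload": {
  "targets": [
    [[0,0,-3,0,0,0,0],[0,0,-7,0,0,0,0],[0,1,-11,0,0,0,0],[-3,3,-13,0,0,0,0],[-7,5,-13,0,0,0,0],[-10,7,-13,0,0,0,0],[-10,8,-13,0,0,0,0]]
  ]
}}

```text
t: 19.92
tcp_pos: [0.7299, -0.3884, 0.1496]
tool_rot: [0.722, 0.642, 0.191, -0.175]
force: [-2.5, 0.5, -2.2]
finger_gap: 0.0
gripper_force: 0.0
```

```bash
cat > red.py <<'E'
from h import *
off()
for n,(x0,y0,x1,y1) in(("top",(395,150,515,310)),("side",(345,230,520,390))):
    im=cams.snapshot(n)[...,::-1].copy();cv2.imwrite("last_"+n+".png",im);h=cv2.cvtColor(im,cv2.COLOR_BGR2HSV)
    k=cv2.inRange(h,(0,150,30),(6,255,255))|cv2.inRange(h,(174,150,30),(180,255,255))
    for c in cv2.findContours(k[y0:y1,x0:x1].copy(),0,1)[0]:
        if cv2.contourArea(c)>60: print(n,cv2.contourArea(c),(cv2.approxPolyDP(c,2,True)[:,0]+[x0,y0]).tolist())
E
python3 red.py; python3 - <<'E'
from h import *
for a in(0,.1,.2,.3,.4,.6,.8,1.,1.2,1.4,1.57): print(a,[[proj(n,bp(x,-58-50*np.cos(a),2+50*np.sin(a))).round().tolist() for x in(75,-75)] for n in("top","side")])
a=1.57;print("near up",[[proj(n,bp(x,58+50*np.cos(a),2+50*np.sin(a))).round().tolist() for x in(75,-75)] for n in("top","side")])
E
```

```text
t 19.92 meas-cmd mm [  58.6 -162.7   51.5] rot [0.55 0.19 0.62] F [-2.5  0.5 -2.2] gap 0.0 q [-0.76  1.06  0.67  0.41  1.74 -0.64]
top 74.0 [[416, 264], [449, 269], [454, 267], [436, 263]]
top 425.0 [[421, 202], [476, 215], [495, 212], [440, 198]]
side 251.0 [[376, 283], [402, 336], [402, 343], [404, 342], [407, 347], [403, 350], [406, 348], [409, 352], [405, 355], [409, 353], [411, 356], [409, 357], [412, 365], [407, 358], [406, 360], [399, 355], [404, 358], [401, 360], [406, 372], [420, 372]]
side 180.5 [[436, 256], [435, 259], [478, 340]]
0 [[[421.0, 175.0], [479.0, 191.0]], [[444.0, 253.0], [484.0, 332.0]]]
0.1 [[[423.0, 175.0], [481.0, 191.0]], [[445.0, 253.0], [485.0, 332.0]]]
0.2 [[[424.0, 175.0], [483.0, 191.0]], [[446.0, 252.0], [486.0, 331.0]]]
0.3 [[[426.0, 175.0], [484.0, 191.0]], [[447.0, 251.0], [487.0, 331.0]]]
0.4 [[[428.0, 175.0], [486.0, 192.0]], [[448.0, 251.0], [488.0, 331.0]]]
0.6 [[[431.0, 177.0], [489.0, 193.0]], [[448.0, 251.0], [489.0, 332.0]]]
0.8 [[[433.0, 180.0], [492.0, 196.0]], [[447.0, 251.0], [489.0, 333.0]]]
1.0 [[[435.0, 183.0], [494.0, 199.0]], [[445.0, 251.0], [488.0, 334.0]]]
1.2 [[[436.0, 188.0], [496.0, 204.0]], [[443.0, 252.0], [485.0, 336.0]]]
1.4 [[[437.0, 193.0], [497.0, 208.0]], [[439.0, 254.0], [481.0, 339.0]]]
1.57 [[[437.0, 197.0], [497.0, 213.0]], [[435.0, 255.0], [478.0, 341.0]]]
near up [[[432.0, 262.0], [493.0, 273.0]], [[375.0, 281.0], [418.0, 372.0]]]
```

The far panel is in fact nearly upright: top edge at (440,198)–(495,212), where I predict (437,197)–(497,213) for square. I give it a final push to the stop, with the finger at the depth that worked on the near side.

```bash
python3 - <<'E'
from h import *
resync();d=(cmd()[0]-BED)*1e3;print(np.round([d@SX,d@SY,d@SZ],1));print(go(bp(0,-105,120),RT),go(bp(0,-105,46),RT),go(bp(0,-84,46),RT))
E
```

```text
[-103.5 -154.   155.7]
[10.32, -4.93, 3.63, -0.18, -0.2, -0.19] [10.29, -4.9, 11.03, -0.18, -0.2, -0.19] [10.29, -7.0, 11.03, -0.18, -0.2, -0.19]
```

Emit:
{"api": "carry_out", "payload": {
  "targets": [
    [[4,-2,0,0,0,0,0],[8,-4,2,-0.2,-0.2,-0.2,0],[10.3,-4.9,3.6,-0.2,-0.2,-0.2,0],[10.3,-4.9,3.6,-0.2,-0.2,-0.2,0],[10.3,-4.9,6,-0.2,-0.2,-0.2,0],[10.3,-4.9,9,-0.2,-0.2,-0.2,0],[10.3,-4.9,11,-0.2,-0.2,-0.2,0],[10.3,-4.9,11,-0.2,-0.2,-0.2,0],[10.3,-5.5,11,-0.2,-0.2,-0.2,0],[10.3,-6,11,-0.2,-0.2,-0.2,0],[10.3,-6.5,11,-0.2,-0.2,-0.2,0],[10.3,-6.9,11,-0.2,-0.2,-0.2,0]]
  ]
}}

```text
t: 21.02
tcp_pos: [0.6794, -0.2332, 0.1156]
tool_rot: [0.719, 0.646, 0.193, -0.169]
force: [0.2, 0.1, -0.5]
finger_gap: -0.003
gripper_force: 0.0
```

```bash
python3 - <<'E'
from h import *
resync();off();d=(cmd()[0]-BED)*1e3;print(np.round([d@SX,d@SY,d@SZ],1))
E
```

```text
t 21.02 meas-cmd mm [0. 0. 0.] rot [0. 0. 0.] F [ 0.2  0.1 -0.5] gap -0.2 q [-0.66  0.9   1.17  0.45  1.38 -0.7 ]
[  2.  -85.8  51.6]
```

Emit:
{"api": "carry_out", "payload": {
  "targets": [
    [[0,-0.2,0,0,0,0,0],[0,-0.4,0,0,0,0,0],[0,-0.6,0,0,0,0,0],[0,-0.6,0,0,0,0,0]]
  ]
}}

```text
t: 21.35
tcp_pos: [0.6733, -0.2315, 0.1139]
tool_rot: [0.719, 0.646, 0.193, -0.17]
force: [-0.5, -0.8, 0.3]
finger_gap: 0.001
gripper_force: 0.0
```

Emit:
{"api": "carry_out", "payload": {
  "targets": [
    [[0,-0.1,0,0,0,0,0],[0,-0.2,0,0,0,0,0],[0,-0.2,0,0,0,0,0]]
  ]
}}

```text
t: 21.6
tcp_pos: [0.6715, -0.231, 0.1136]
tool_rot: [0.719, 0.646, 0.193, -0.17]
force: [0.3, 0.3, -0.2]
finger_gap: 0.0
gripper_force: 0.0
```

Emit:
{"api": "carry_out", "payload": {
  "targets": [
    [[0,-0.1,0,0,0,0,0],[0,-0.2,0,0,0,0,0],[0,-0.2,0,0,0,0,0]]
  ]
}}

```text
t: 21.85
tcp_pos: [0.6695, -0.2307, 0.1136]
tool_rot: [0.719, 0.646, 0.193, -0.17]
force: [0.2, -0.1, -0.5]
finger_gap: 0.003
gripper_force: 0.0
```

Emit:
{"api": "carry_out", "payload": {
  "targets": [
    [[0,-0.1,0,0,0,0,0],[0,-0.2,0,0,0,0,0],[0,-0.2,0,0,0,0,0]]
  ]
}}

```text
t: 22.1
tcp_pos: [0.6674, -0.2306, 0.1137]
tool_rot: [0.719, 0.646, 0.193, -0.17]
force: [0.0, 0.4, -0.3]
finger_gap: 0.005
gripper_force: 0.0
```

Emit:
{"api": "carry_out", "payload": {
  "targets": [
    [[0,-0.1,0,0,0,0,0],[0,-0.2,0,0,0,0,0],[0,-0.2,0,0,0,0,0]]
  ]
}}

```text
t: 22.35
tcp_pos: [0.6667, -0.2306, 0.1138]
tool_rot: [0.719, 0.646, 0.194, -0.169]
force: [3.3, 0.8, -0.5]
finger_gap: 0.006
gripper_force: 2.0
```

Emit:
{"api": "carry_out", "payload": {
  "targets": [
    [[0,-0.1,0,0,0,0,0],[0,-0.2,0,0,0,0,0],[0,-0.2,0,0,0,0,0]]
  ]
}}

```text
t: 22.6
tcp_pos: [0.6666, -0.2306, 0.1139]
tool_rot: [0.719, 0.646, 0.195, -0.167]
force: [8.3, 0.7, -3.4]
finger_gap: -0.0
gripper_force: 4.2
```

```bash
python3 - <<'E'
from h import *
resync();off();d=(cmd()[0]-BED)*1e3;print(np.round([d@SX,d@SY,d@SZ],1))
E
```

```text
t 22.6 meas-cmd mm [0. 0. 0.] rot [0. 0. 0.] F [ 8.3  0.7 -3.4] gap -0.0 q [-0.66  0.88  1.21  0.45  1.36 -0.72]
[  2.2 -72.8  49.4]
```

The far panel is hard against its stop, with only force rising and no motion. I back off and verify everything.

Emit:
{"api": "carry_out", "payload": {
  "targets": [
    [[0,1,0,0,0,0,0],[0,3,0,0,0,0,0],[0,4,-3,0,0,0,0],[0,4,-7,0,0,0,0],[0,4,-11,0,0,0,0],[-4,4,-14,0,0,0,0],[-8,5,-17,0,0,0,0],[-12,6,-20,0,0,0,0],[-16,6,-22,0,0,0,0],[-18,6,-23,0,0,0,0],[-18,6,-23,0,0,0,0]]
  ]
}}

```text
t: 23.52
tcp_pos: [0.6899, -0.513, 0.2212]
tool_rot: [0.722, 0.643, 0.192, -0.17]
force: [0.6, -1.5, -0.5]
finger_gap: 0.001
gripper_force: 0.0
```

```bash
python3 red.py; python3 - <<'E'
from h import *
def yel(im,n,roi):
    x0,y0,x1,y1=roi;h=cv2.cvtColor(im,cv2.COLOR_BGR2HSV);k=cv2.inRange(h,(18,190,70),(34,255,255))
    c=max(cv2.findContours(k[y0:y1,x0:x1].copy(),0,1)[0],key=cv2.contourArea);r=cv2.minAreaRect(c);return [np.round(np.array(r[0])+[x0,y0],1).tolist(),np.round(r[1],1).tolist(),round(r[2],1),cv2.contourArea(c)]
for n,old,roi in(("top","t5.png",(410,190,500,290)),("side","s5.png",(380,260,460,375))):
    a=cv2.imread(old);b=cv2.imread(f"last_{n}.png");print(n,yel(a,n,roi),yel(b,n,roi))
for n,rois in(("top",dict(hammer=(360,125,500,180),tin=(315,135,355,185),driver=(325,245,352,352))),("side",dict(driver=(240,255,340,320),tin=(380,190,425,250)))):
    a=cv2.imread(f"pics/{n}0.png");b=cv2.imread(f"last_{n}.png")
    for k,(x0,y0,x1,y1) in rois.items(): d=cv2.absdiff(a,b)[y0:y1,x0:x1].max(2);print(n,k,"changed px",int((d>40).sum()),"of",d.size)
E
```

```text
t 23.52 meas-cmd mm [  23.3 -282.4  107.3] rot [ 0.38 -0.07  0.51] F [ 0.6 -1.5 -0.5] gap 0.1 q [-0.89  1.11  0.35  0.41  2.02 -0.66]
top 162.0 [[416, 264], [473, 273], [493, 273], [436, 263]]
top 416.5 [[421, 202], [478, 215], [495, 212], [440, 198]]
side 226.0 [[376, 283], [410, 355], [406, 359], [408, 361], [410, 356], [410, 362], [415, 365], [406, 364], [405, 367], [403, 359], [401, 360], [407, 372], [419, 372]]
side 125.0 [[446, 276], [446, 281], [478, 340]]
top [[455.4, 238.3], [55.4, 28.6], 11.9, 1394.0] [[455.4, 238.3], [55.4, 28.6], 11.9, 1391.5]Traceback (most recent call last):
  File "<stdin>", line 6, in <module>
  File "<stdin>", line 4, in yel
ValueError: max() iterable argument is empty
```

```bash
python3 - <<'E'
from h import *
for n,rois in(("top",dict(hammer=(360,125,500,180),tin=(315,135,355,185),driver=(325,245,352,352))),("side",dict(driver=(240,255,340,320),tin=(380,190,425,250)))):
    a=cv2.imread(f"pics/{n}0.png");b=cv2.imread(f"last_{n}.png")
    for k,(x0,y0,x1,y1) in rois.items(): d=cv2.absdiff(a,b)[y0:y1,x0:x1].max(2);print(n,k,"changed px",int((d>40).sum()),"of",d.size)
E
```

```text
top hammer changed px 0 of 7700
top tin changed px 0 of 2000
top driver changed px 0 of 2889
side driver changed px 6500 of 6500
side tin changed px 1754 of 2700
```

```bash
python3 -c "
from station import sign_off
print(sign_off())"
```

```text
the job is handed in; nothing more can be done
None
```

The job is handed in: the brass plate lies released on the lock case against the lip, centred to about 1 mm, both red panels were pushed up to their stops after that, and the hammer, screwdriver and tin are unmoved in the top view; my first push on the far panel slipped onto its edge (about 23 N) and had to be redone.

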